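# Start the cure timer, then close the split mould and hold it shut

## Task

Start the cure timer by pressing its blue plunger all the way down and letting it spring back up. Then take the loose upper mould half by its black rib, fit it flush on the two dowels of the lower half with the orange ends together, press it down so that the sprung lower half sinks about 5 mm, and finish while still holding it pressed like that. Leave the bottle, tape roll, petri dish and markers alone.

Things in the scene. Friction and masses are not known exactly. Their poses are not given: they have to be found in the camera images.
- plunger_top (a point): Centre of the top of the timer's blue round plunger head (36 mm across, flat on top), which moves with it; z up. It stands 59 mm above the worktop at rest. The timer is a white box 88 x 80 x 30 mm, fixed to the worktop, with a small dark green display on its top.
- timer_plunger (a joint): How far the timer's plunger is pressed down, in m: 0 is up at rest, 0.012 is its bottom stop. A spring returns it when let go; it takes 3 N to start and 8 N at the stop.
- top_grip (a point): Centre of the black grip rib of the loose upper mould half; rib 46 mm long (x), 14 wide (y), 30 high (z), upright on the middle of an aluminium plate 110 (x) x 76 (y) x 16 mm. This point is 31 mm above the plate's underside, 15 above its upper face, 15 below the rib's top. It starts flat on the worktop, rib up; about 0.22 kg. Orange band at the +x end.
- top_key (a point): Centre of the small (9.5 mm) hole of the upper mould half, at the plate's underside, at the orange end: 40 mm along x from the rib's centre, 31 mm below it. The large hole (13.5 mm) is 40 mm to the other side, -x. Both go right through.
- bed_face (a point): Centre of the upper face of the lower mould half (aluminium, 110 mm along x, 76 along y, 20 thick), midway between its dowels; z up. It moves down with the half; at rest 42 mm above the worktop. The half floats on four springs over a dark steel base 150 x 104 mm fixed to the worktop. With the upper half seated, the rib's centre is 31 mm above this point and both x axes point the same way.
- bed_key (a point): Foot of the thin (8 mm) dowel, on the upper face of the lower mould half at its orange end, 40 mm along x from the face's centre. The thick dowel (12 mm) is 40 mm to the other side, -x. Both are upright steel with tapered tips and stand 13 mm above the face.
- mould_bed (a joint): How far the lower mould half is pressed down on its springs, in m: 0 is up at rest, 0.008 is the bottom stop. The weight of the upper half alone does not move it; pushing it down from there takes about 3 to 4 N to start and 1.5 N more for each mm.
- reagent_bottle: White reagent bottle, 45 x 62 x 109 mm, standing loose; origin at the centre of its underside. A bystander.
- tape_roll: Roll of white tape, 82 mm across, 19 mm high, lying loose; origin at the centre of its underside. A bystander.
- petri_dish: Petri dish, 64 mm across, 15 mm high, lying loose; origin at the centre of its underside. A bystander.
- blue_marker: White marker with a blue cap, 128 mm long along y, 15 mm thick, lying loose; origin under its middle. A bystander.

How it is judged:
By the outcome, as a careful person would: the job done as asked, in the order asked, and still so for the second after the job is handed in, while the arm keeps its last pose, push and grip.
It also fails if it takes over 56 s, if anything falls off the work surface, if the arm or the gripper's body presses on something with over 40 N, if the wrist force passes 120 N, or if a joint passes its speed limit or range.

## Robot

A 7-joint arm with a two-finger parallel gripper is mounted at the origin on a cart in front of the work surface, level with it; the furniture and walls round the work are solid. World frame = base frame: x ahead of the robot, y to its left, z up, the work surface at z = 0. Lengths are in m, angles in rad, forces in N, time in s.
With the tool pointing down it reaches from about 0.425 to 0.875 m from the base axis. Payload 4.7 kg.
Tool frame: the origin (TCP) lies at the very end of the fingers, on their centre line; the grasp point (between the pads) lies 19 mm behind it; z points along the fingers, y is the line along which they close (so a half turn about z gives the same grasp; the last joint's range is limited). The gripper opens to 87 mm and grips with 3 to 60 N. Pads are 19 mm wide; open, the fingers measure 117 mm over their backs; the gripper's body (75 mm by 190 mm) begins 51 mm behind the grasp point.
Start: joints at [-1.113, 0.321, -0.07, 1.45, 0.023, 1.371, -0.057], TCP at [0.279, 0.587, 0.223] pointing down, gripper open.
Joint ranges: [-2.86, 2.86], [-0.3, 2.09], [-1.38, 1.24], [0.06, 2.45], [-1.56, 4.7], [0.09, 2.05], [-2.69, 2.69]. Speed limits (rad/s): [2.57, 2.57, 3.14, 3.14, 3.14, 3.14, 3.14].

## Interface

Orientations are given as a unit quaternion [w, x, y, z].
In Python, from plant import telemetry, imaging, manip gives the robot as it stands.
- The arm moves only by the tool jog_arm, never from a script. Its argument "targets" is a list of rows, each an object with "translation": the shift along the tool's x, y, z in m, a list of three; "spin": the turn about the tool's z in rad; "fingers": the finger opening in m, from 0 to 0.087. In form: [{"translation": [tx, ty, tz], "spin": spin, "fingers": fingers}, ...]. A call has 1 to 10 rows; each row is the pose to reach, as a shift and turn from the pose commanded when the call began, along the tool's axes at that moment; what a row does not reach only later rows make up. A row lasts 1/10 s, in which the tool goes at most 50 mm and 8.59 degrees, less where a joint would pass 70% of its speed; a pose out of reach is approached as far as the arm can. A call with a gripper value outside its range is refused whole. The fingers move at their own pace and stop on an object; "grip_force" is the grip in N (left out, the last holds). Time passes only in rows, so rows that repeat a pose let the fingers close. It gives the time, the measured TCP pose, the force, the opening and the grip force at its end, in the units of the state.
- telemetry.get_obs(): the state, without advancing time (a new reading comes with each control period).
- imaging.snapshot(name): name is "side" or "top"; returns (picture, depth): 384x512x3 uint8, red, green, blue; 384x512 float32, m along the optical axis (not along the pixel's ray), 0 where there is no reading.
- imaging.camera_model(name): a dict with "intrinsics" (3x3 intrinsics, pixels), "dist" ([k1, k2, p1, p2, k3] as OpenCV has them; the pictures are not rectified), "origin" and "attitude" of the camera in the world. Camera axes: x right, y down, z forward; pixel columns grow to the right and rows downward; lengths in m; the calibration is good to about 2 mm. A picture is of the moment at which its call begins. camera_model takes no time and is no camera call.
- manip.hand_in(): hands the job in; it is judged then, once.
The state is a dict: "time": time; "joint_positions": joint angles; "dq": joint speeds; "joint_efforts": joint torques, N m; "position": TCP position; "orientation": TCP orientation; "force": force on the tool from outside, world axes, zero at the start; "wrist_torque": the same for the moment, N m; "finger_gap": opening from 0.0 (shut) to 1.0 (fully open); "grip_force": force on a finger pad.
Only numpy, scipy, OpenCV 4.12 (cv2) and the standard library are available. Lean on these libraries where they do the work, as an engineer would, in place of code of your own. Each camera call takes 0.05 s, during which the arm holds its last target. There are 200 camera calls.

## Working session

There is one attempt and no reset: what is moved stays moved. The work goes in short steps, Python scripts to look and compute and a tool call to move; the robot and the scene stay as the last step left them, time stands still between calls to the robot, and variables do not carry over. Pictures are saved under pics/ and viewed, at most 10 in all, crops included, and the job is handed in when it is done.

Besides the shell and the picture viewer there is one more tool, called after ">>>" as name(argument=value, ...), one argument or row to a line, values as JSON. jog_arm: Moves the arm, as the interface text tells. Its arguments: {"type":"object","properties":{"targets":{"type":"array"},"grip_force":{"type":"number"}},"required":["targets"]}

```bash
mkdir -p pics; cat > h.py <<'E'
import numpy as np, cv2
from plant import telemetry, imaging, manip
from scipy.spatial.transform import Rotation as R
def cam(n):
    c=imaging.camera_model(n); K=np.array(c["intrinsics"],float); d=np.array(c["dist"],float)
    a=np.array(c["attitude"],float)
    A=a if a.shape==(3,3) else R.from_quat(a[[1,2,3,0]]).as_matrix()
    return K,d,np.array(c["origin"],float),A
def rays(n,px):
    K,d,o,A=cam(n); u=cv2.undistortPoints(np.array(px,float).reshape(-1,1,2),K,d)[:,0]
    return o,np.c_[u,np.ones(len(u))]@A.T
def onplane(n,px,z):
    o,r=rays(n,px); return o+r*((z-o[2])/r[:,2])[:,None]
def proj(n,P):
    K,d,o,A=cam(n); return cv2.projectPoints((np.array(P,float).reshape(-1,3)-o)@A,np.zeros(3),np.zeros(3),K,d)[0][:,0]
def cloud(n,depth):
    h,w=depth.shape; v,u=np.mgrid[:h,:w]
    o,r=rays(n,np.c_[u.ravel(),v.ravel()]); return (o+r*depth.reshape(-1,1)).reshape(h,w,3)
def snap(n,name):
    im,dp=imaging.snapshot(n); cv2.imwrite(f"pics/{name}.png",im[:,:,::-1]); np.savez(f"pics/{name}.npz",im=im,dp=dp); return im,dp
E
python3 - <<'E'
from h import *
print(telemetry.get_obs())
for n in("top","side"):
    print(imaging.camera_model(n)); snap(n,n+"0")
E
```

```text
{'time': 0.0, 'joint_positions': array([-1.1129274 ,  0.32182584, -0.07007828,  1.4516569 ,  0.02259301,
        1.37079843, -0.05692252]), 'dq': array([-0.00038841, -0.00107386,  0.0008808 , -0.00094621,  0.00202453,
        0.00257172,  0.00091415]), 'joint_efforts': array([-5.21105703e-04, -4.91296649e+01, -4.04354436e-01, -3.12520587e+01,
       -6.40059239e-02,  4.38279309e-02,  1.64307362e-04]), 'position': array([0.27888676, 0.58652485, 0.2214687 ]), 'orientation': array([-1.63713921e-04,  2.20068110e-01,  9.75484045e-01, -9.36644691e-04]), 'force': array([ 0.56161108, -0.97997733, -0.10700012]), 'wrist_torque': array([ 0.01697841, -0.03132742, -0.04300533]), 'grip_force': 0.0, 'finger_gap': 0.9980104153759872}
{'intrinsics': array([[371.09541761,   0.        , 257.83448731],
       [  0.        , 371.09541761, 191.14529874],
       [  0.        ,   0.        ,   1.        ]]), 'dist': array([0.00921055, 0.        , 0.        , 0.        , 0.        ]), 'origin': array([0.42002511, 0.17902124, 0.90495123]), 'attitude': array([-0.07690496,  0.76606657, -0.63484238,  0.0648289 ])}
{'intrinsics': array([[464.30433263,   0.        , 257.78941444],
       [  0.        , 464.30433263, 191.93836437],
       [  0.        ,   0.        ,   1.        ]]), 'dist': array([-0.08854104,  0.        ,  0.        ,  0.        ,  0.        ]), 'origin': array([ 0.30716576, -0.72770198,  0.59390381]), 'attitude': array([-0.50062773,  0.8534051 , -0.11810078,  0.08440272])}
```

View pics/top0.png

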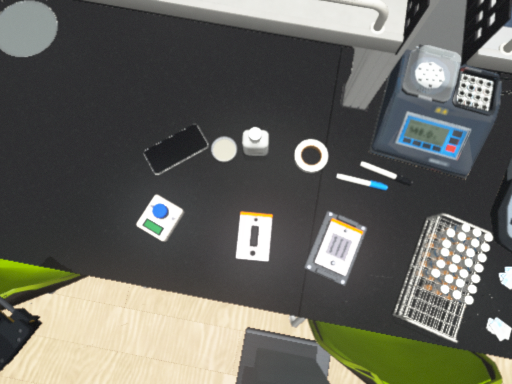

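View pics/side0.png

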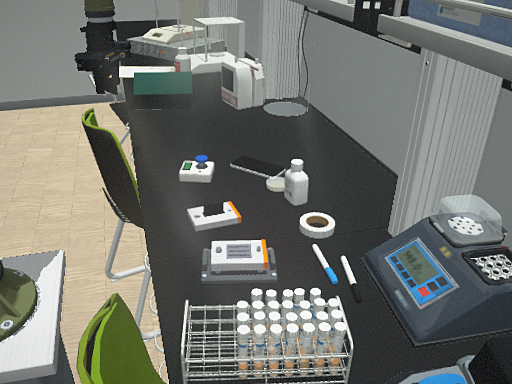

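The top view shows the timer plunger at about (160,211), the upper half at (254,236), and the bed at (338,247). The orange ends of both halves face up in the picture. In the side view these are at (201,160), (215,214) and (240,255).

```bash
python3 - <<'E'
from h import *
obs=telemetry.get_obs()
for n in("top","side"): print(n,"tcp px",proj(n,obs["position"]))
for n,boxes in {"top":dict(plg=(140,195,185,240),up=(228,205,282,268),bed=(300,208,372,288)),"side":dict(plg=(175,150,222,186),up=(180,195,250,235),bed=(195,232,285,286))}.items():
    z=np.load(f"pics/{n}0.npz"); im,dp=z["im"],z["dp"]; P=cloud(n,dp); hsv=cv2.cvtColor(im,cv2.COLOR_RGB2HSV)
    for k,(x0,y0,x1,y1) in boxes.items():
        b=np.zeros(dp.shape,bool); b[y0:y1,x0:x1]=1
        H,S,V=[hsv[...,i].astype(int) for i in range(3)]
        for c,m in dict(blue=(H>95)&(H<130)&(S>120)&(V>80),orange=(H>5)&(H<25)&(S>120)&(V>120),white=(S<60)&(V>150),black=(V<70)).items():
            mm=(m&b)
            if mm.sum()<15 or (c=="black" and k!="up"): continue
            N,l,st,ct=cv2.connectedComponentsWithStats(mm.astype(np.uint8))
            for i in range(1,N):
                if st[i,4]<15: continue
                q=P[(l==i)&(dp>0)]; print(n,k,c,st[i],ct[i].round(2),"xyz med",np.median(q,0).round(4),"z",np.percentile(q[:,2],[5,95]).round(4))
t=np.load("pics/top0.npz")["im"]; s=np.load("pics/side0.npz")["im"]
a=cv2.resize(t[200:290,225:375],(800,480),interpolation=cv2.INTER_CUBIC)
cv2.imwrite("pics/c1.png",a[:,:,::-1])
E
```

```text
top tcp px [[ 14.77856476 303.86139178]]
side tcp px [[109.01209399  87.40622438]]
top plg blue [153 204  15  14 166] [159.59 210.5 ] xyz med [0.5036 0.4233 0.0586] z [0.0551 0.0613]
top plg white [140 195  43  45 911] [161.02 217.17] xyz med [0.4896 0.4199 0.0294] z [0.0195 0.0326]
top up orange [240 211  33   7 114] [255.93 213.72] xyz med [0.544  0.2065 0.0151] z [-0.0019  0.0181]
top up white [ 236  215   37   47 1299] [253.71 237.95] xyz med [0.4845 0.1996 0.0158] z [0.0022 0.0184]
top bed orange [331 218  32  16 119] [346.66 225.39] xyz med [ 0.5533 -0.0091  0.0414] z [0.0107 0.044 ]
top bed white [328 212   6   8  29] [330.41 214.72] xyz med [0.5751 0.0288 0.013 ] z [0.01   0.0158]
top bed white [ 315  222   48   62 1633] [338.2  249.31] xyz med [0.494  0.0029 0.0418] z [0.0129 0.0445]
top bed white [306 225  19  45 184] [314.43 250.83] xyz med [0.4795 0.0527 0.0123] z [0.0094 0.0156]
top bed white [360 226   6   5  23] [362.52 227.91] xyz med [ 0.5572 -0.0518  0.0125] z [0.0094 0.0174]
top bed white [318 270  18   9  34] [326.24 273.68] xyz med [0.4346 0.0211 0.0298] z [0.0275 0.0319]
side plg blue [195 155  13   8  84] [200.9  158.21] xyz med [0.5027 0.417  0.0556] z [-0.0031  0.0591]
side plg white [179 161  35  21 476] [196.63 171.6 ] xyz med [0.4859 0.3988 0.0259] z [0.0051 0.0312]
side up orange [228 201  14  21  72] [235.36 210.92] xyz med [0.5421 0.1943 0.0149] z [-0.0007  0.0172]
side up white [187 202  51  24 560] [210.81 215.07] xyz med [0.4731 0.1838 0.0151] z [0.0124 0.0172]
side up black [ 190  195   60   40 1165] [227.67 211.66] xyz med [ 5.279e-01  1.943e-01 -1.000e-04] z [-0.0022  0.0429]
side bed orange [261 239   7  30 116] [264.59 253.35] xyz med [ 0.5479 -0.0169  0.0408] z [0.0017 0.0428]
side bed white [ 211  240   53   25 1064] [236.61 252.09] xyz med [ 0.4944 -0.004   0.0412] z [0.039  0.0432]
```

View pics/c1.png

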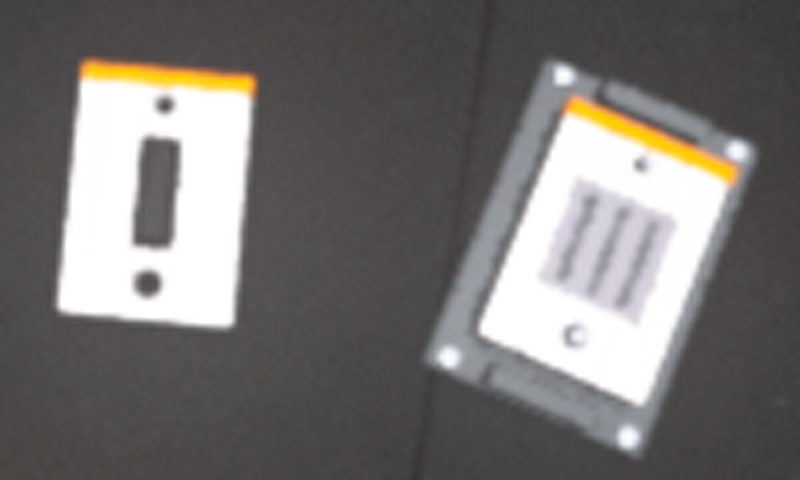

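Both halves are clear in the crop. The small hole and thin dowel are at the orange ends. Next I'll fit the rectangles and the plunger in both views.

```bash
cat >> h.py <<'E'
def face(n,im,box,z):
    "centre and x-axis yaw of a white plate with orange end, on plane z; area-moment based, 4x upsampled"
    x0,y0,x1,y1=box; s=4
    c=cv2.resize(im[y0:y1,x0:x1],None,fx=s,fy=s,interpolation=cv2.INTER_CUBIC); hs=cv2.cvtColor(c,cv2.COLOR_RGB2HSV)
    o=((hs[...,0]>5)&(hs[...,0]<28)&(hs[...,1]>90)&(hs[...,2]>120)); w=(hs[...,1]<60)&(hs[...,2]>(165))
    m=cv2.morphologyEx((o|w).astype(np.uint8),cv2.MORPH_OPEN,np.ones((9,9)))
    cs=max(cv2.findContours(m,cv2.RETR_EXTERNAL,cv2.CHAIN_APPROX_NONE)[0],key=cv2.contourArea)
    hull=cv2.convexHull(cs)[:,0].astype(float); px=(hull+.5)/s-.5+[x0,y0]
    P=onplane(n,px,z)[:,:2]; mo=cv2.moments((P*1e4).astype(np.float32).reshape(-1,1,2))
    C=np.array([mo["m10"],mo["m01"]])/mo["m00"]/1e4
    th=.5*np.arctan2(2*mo["mu11"],mo["mu20"]-mo["mu02"])
    oc=np.argwhere(o).mean(0)[::-1]; O=onplane(n,[(oc+.5)/s-.5+[x0,y0]],z)[0,:2]-C
    if O@[np.cos(th),np.sin(th)]<0: th+=np.pi
    r=cv2.minAreaRect((P*1e3).astype(np.float32))
    return C.round(4),round(float(np.degrees(th)),2),"area",round(mo["m00"]/1e8*1e6), "rect c",np.round(r[0],1),"size",np.round(r[1],1),round(r[2],1)
E
python3 - <<'E'
from h import *
B=dict(top=dict(up=(228,205,282,268),bed=(312,215,366,282)),side=dict(up=(180,195,250,235),bed=(195,232,285,286)))
pts={}
for n in B:
    im=np.load(f"pics/{n}0.npz")["im"]
    for k,z in(("up",.016),("bed",.042)): print(n,k,face(n,im,B[n][k],z))
    hs=cv2.cvtColor(im,cv2.COLOR_RGB2HSV)
    m=(hs[...,0]>95)&(hs[...,0]<130)&(hs[...,1]>120)&(hs[...,2]>80)
    b=(140,195,185,240) if n=="top" else (190,150,212,163)
    q=np.argwhere(m[b[1]:b[3],b[0]:b[2]])[:,::-1]+[b[0],b[1]]
    print(n,"plunger",onplane(n,[q.mean(0)],.057))
print(R.from_quat(telemetry.get_obs()["orientation"][[1,2,3,0]]).as_matrix().round(4))
E
```

```text
top up (array([0.4915, 0.2004]), 5.28, 'area', 9152, 'rect c', array([491.2, 200.2]), 'size', array([115. ,  81.1]), 5.5)
top bed (array([0.5032, 0.0019]), -17.0, 'area', 9489, 'rect c', array([505.6,   2.1]), 'size', array([ 81.6, 123.9]), 76.7)
top plunger [[0.50365853 0.42382058 0.057     ]]
side up (array([0.492 , 0.1923]), -2.73, 'area', 10007, 'rect c', array([490.2, 188.2]), 'size', array([113.4, 100.5]), 5.6)
side bed (array([ 0.5008, -0.0056]), -21.5, 'area', 9772, 'rect c', array([497.6,  -7.7]), 'size', array([ 98.8, 111.8]), 76.7)
side plunger [[0.50122182 0.41680802 0.057     ]]
[[-9.031e-01  4.294e-01 -7.000e-04]
 [ 4.294e-01  9.031e-01 -1.600e-03]
 [-1.000e-04 -1.700e-03 -1.000e+00]]
```

>>> jog_arm(
  targets=[
    {"translation": [-0.03, -0.006, 0], "spin": 0, "fingers": 0},
    {"translation": [-0.07, -0.014, 0], "spin": 0, "fingers": 0},
    {"translation": [-0.11, -0.022, 0], "spin": 0, "fingers": 0},
    {"translation": [-0.15, -0.03, 0], "spin": 0, "fingers": 0},
    {"translation": [-0.19, -0.037, 0.02], "spin": 0, "fingers": 0},
    {"translation": [-0.23, -0.045, 0.05], "spin": 0, "fingers": 0},
    {"translation": [-0.26, -0.051, 0.08], "spin": 0, "fingers": 0},
    {"translation": [-0.274, -0.054, 0.1], "spin": 0, "fingers": 0},
    {"translation": [-0.274, -0.054, 0.12], "spin": 0, "fingers": 0},
    {"translation": [-0.274, -0.054, 0.13], "spin": 0, "fingers": 0},
  ],
  grip_force=20,
)

```text
time: 1.1
position: [0.5028, 0.4189, 0.0898]
orientation: [-0.001, 0.221, 0.975, -0.002]
force: [-1.3, 0.1, 0.0]
finger_gap: 0.174
grip_force: 0.0
```

```bash
python3 - <<'E'
from h import *
im,dp=snap("top","top1"); s,_=snap("side","side1"); o=telemetry.get_obs(); print(o["position"],o["finger_gap"],o["force"],proj("top",o["position"]),proj("side",o["position"]))
a=np.hstack([cv2.resize(im[180:260,110:210],(400,320)),cv2.resize(s[90:190,145:270],(400,320))])
cv2.imwrite("pics/c2.png",a[:,:,::-1])
E
```

```text
[0.50184874 0.42016471 0.09047537] 0.08087397640887821 [ 0.40347664 -0.62234879  0.23120786] [[157.10789914 209.34639861]] [[200.51280819 146.4364793 ]]
```

View pics/c2.png

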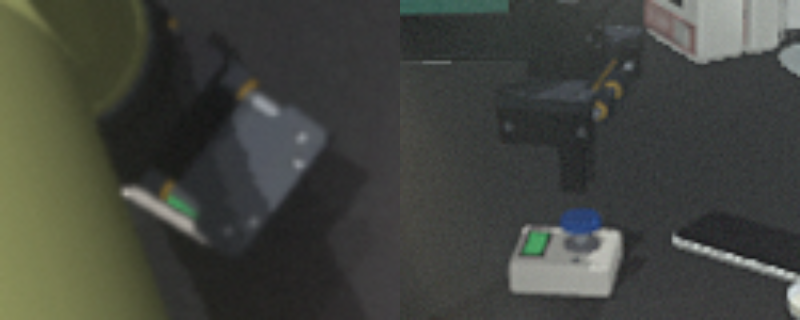

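The closed fingers hang over the plunger, with the tip at (573,190) and the head at (581,215) in the right panel. That is within about 5 mm, so I'll press.

>>> jog_arm(
  targets=[
    {"translation": [-0.002, 0.001, 0.02], "spin": 0, "fingers": 0},
    {"translation": [-0.002, 0.001, 0.03], "spin": 0, "fingers": 0},
    {"translation": [-0.002, 0.001, 0.036], "spin": 0, "fingers": 0},
    {"translation": [-0.002, 0.001, 0.041], "spin": 0, "fingers": 0},
    {"translation": [-0.002, 0.001, 0.044], "spin": 0, "fingers": 0},
    {"translation": [-0.002, 0.001, 0.045], "spin": 0, "fingers": 0},
    {"translation": [-0.002, 0.001, 0.045], "spin": 0, "fingers": 0},
    {"translation": [-0.002, 0.001, 0.045], "spin": 0, "fingers": 0},
  ],
)

```text
time: 2.0
position: [0.5051, 0.4212, 0.0493]
orientation: [-0.0, 0.22, 0.976, 0.0]
force: [-4.6, -2.2, 7.0]
finger_gap: 0.006
grip_force: 3.5
```

>>> jog_arm(
  targets=[
    {"translation": [0, 0, 0.002], "spin": 0, "fingers": 0},
    {"translation": [0, 0, 0.004], "spin": 0, "fingers": 0},
    {"translation": [0, 0, 0.006], "spin": 0, "fingers": 0},
    {"translation": [0, 0, 0.006], "spin": 0, "fingers": 0},
    {"translation": [0, 0, 0.006], "spin": 0, "fingers": 0},
  ],
)

```text
time: 2.5
position: [0.5053, 0.4213, 0.0473]
orientation: [-0.0, 0.22, 0.976, 0.001]
force: [-9.9, -8.1, 26.4]
finger_gap: 0.006
grip_force: 12.6
```

The force reached 26 N, well above the 8 N at the stop, so the plunger is on its stop. I'll lift off and refine both mould poses from the first picture using the holes, rib and dowels.

>>> jog_arm(
  targets=[
    {"translation": [0, 0, -0.01], "spin": 0, "fingers": 0},
    {"translation": [0, 0, -0.04], "spin": 0, "fingers": 0},
    {"translation": [0, 0, -0.08], "spin": 0, "fingers": 0.03},
    {"translation": [0, 0, -0.12], "spin": 0, "fingers": 0.05},
    {"translation": [0, 0, -0.13], "spin": 0, "fingers": 0.05},
  ],
)

```text
time: 3.0
position: [0.508, 0.4229, 0.1783]
orientation: [0.003, 0.22, 0.975, 0.004]
force: [0.8, 0.6, 1.5]
finger_gap: 0.195
grip_force: 0.0
```

```bash
python3 - <<'E'
from h import *
im=np.load("pics/top0.npz")["im"]; g=cv2.cvtColor(im,cv2.COLOR_RGB2GRAY).astype(float); hs=cv2.cvtColor(im,cv2.COLOR_RGB2HSV)
def dark(c,r=4):
    x,y=np.round(c).astype(int); w=g[y-r:y+r+1,x-r:x+r+1]; wt=np.clip(np.percentile(w,80)-10-w,0,None); v,u=np.mgrid[y-r:y+r+1,x-r:x+r+1]
    return np.array([(u*wt).sum(),(v*wt).sum()])/wt.sum()
s=lambda x,y:np.array([x/5.333+225-.4,y/5.333+200-.4])
q=[dark(s(165,104),3),dark(s(148,283))]; P=onplane("top",q,.014)
print("holes",P[:,:2],P[:,:2].mean(0),np.degrees(np.arctan2(*(P[0]-P[1])[1::-1])),np.linalg.norm(P[0]-P[1]))
# rib: dark in plate centre at its top z .046
c=s(157,192); x,y=c.round().astype(int); w=(g[y-11:y+12,x-6:x+7]<110).astype(np.uint8); 
n,l,st,ct=cv2.connectedComponentsWithStats(w); i=1+np.argmax(st[1:,4]); qq=np.argwhere(l==i)[:,::-1]+[x-6,y-11]
print("rib",st[i],onplane("top",[qq.mean(0)],.044))
q=[dark(s(643,163),3),dark(s(573,335),3)]; 
for z in(.042,.050):
    P=onplane("top",q,z); print("dowels",z,P[:,:2],P[:,:2].mean(0),np.degrees(np.arctan2(*(P[0]-P[1])[1::-1])),np.linalg.norm(P[0]-P[1]))
# orange band centroid & direction
for k,b,z in(("up",(235,205,278,225),.016),("bed",(325,212,368,240),.042)):
    h=hs[b[1]:b[3],b[0]:b[2]]; m=(h[...,0]>5)&(h[...,0]<28)&(h[...,1]>100)&(h[...,2]>120); q=np.argwhere(m)[:,::-1]+[b[0],b[1]]
    P=onplane("top",q,z)[:,:2]; e,V=np.linalg.eigh(np.cov(P.T)); v=V[:,1]; print("orange",k,P.mean(0),"yaw",np.degrees(np.arctan2(v[1],v[0]))%180-90)
print("face bed",face("top",im,(316,219,366,282),.042))
E
```

```text
holes [[0.53047831 0.20417997]
 [0.45041557 0.19674161]] [0.49044694 0.20046079] 5.307926244500246 0.08040753693929703
rib [  3   1   7  20 114] [[0.48785305 0.19962019 0.044     ]]
dowels 0.042 [[ 0.54159733 -0.00637298]
 [ 0.46137747  0.01374872]] [0.5014874  0.00368787] -14.081096638848242 0.08270495126720927
dowels 0.05 [[ 0.5404703  -0.00465428]
 [ 0.46099412  0.01528089]] [0.50073221 0.0053133 ] -14.081096638848251 0.08193823399844842
orange up [0.54335897 0.20540552] yaw 5.334960489491266
orange bed [ 0.55202541 -0.00767593] yaw -13.290646110145119
face bed (array([0.5033, 0.0019]), -16.59, 'area', 9498, 'rect c', array([505.7,   2.3]), 'size', array([ 82.2, 123.9]), 76.7)
```

>>> jog_arm(
  targets=[
    {"translation": [-0.015, -0.04, 0], "spin": -0.14, "fingers": 0.05},
    {"translation": [-0.03, -0.08, 0], "spin": -0.28, "fingers": 0.05},
    {"translation": [-0.046, -0.12, 0], "spin": -0.42, "fingers": 0.05},
    {"translation": [-0.062, -0.16, 0], "spin": -0.536, "fingers": 0.05},
    {"translation": [-0.073, -0.19, 0.01], "spin": -0.536, "fingers": 0.05},
    {"translation": [-0.081, -0.206, 0.04], "spin": -0.536, "fingers": 0.05},
    {"translation": [-0.081, -0.206, 0.07], "spin": -0.536, "fingers": 0.05},
    {"translation": [-0.081, -0.206, 0.09], "spin": -0.536, "fingers": 0.05},
    {"translation": [-0.081, -0.206, 0.1], "spin": -0.536, "fingers": 0.05},
    {"translation": [-0.081, -0.206, 0.1], "spin": -0.536, "fingers": 0.05},
  ],
)

```text
time: 4.0
position: [0.4894, 0.1996, 0.0703]
orientation: [-0.001, -0.046, 0.999, -0.001]
force: [-0.4, -0.1, 0.2]
finger_gap: 0.571
grip_force: 0.0
```

```bash
python3 - <<'E'
from h import *
im,dp=snap("top","top2"); s,_=snap("side","side2"); o=telemetry.get_obs(); A=R.from_quat(o["orientation"][[1,2,3,0]]).as_matrix();print(o["position"],o["finger_gap"]*.087,np.degrees(np.arctan2(A[1,0],A[0,0])),A[:,2].round(4),A[:2,:2].T@(np.array([.49,.2])-o["position"][:2]))
print(A.round(4))
hs=cv2.cvtColor(s,cv2.COLOR_RGB2HSV)[140:170,185:215]; print("plunger side now vs before")
for nm in("side0","side2"):
    h=cv2.cvtColor(np.load(f"pics/{nm}.npz")["im"],cv2.COLOR_RGB2HSV)[150:172,185:215]; m=(h[...,0]>95)&(h[...,0]<130)&(h[...,1]>120)&(h[...,2]>80); print(np.argwhere(m).mean(0)+[150,185])
a=np.hstack([cv2.resize(im[170:290,190:340],(400,320)),cv2.resize(s[130:250,150:300],(400,320))])
cv2.imwrite("pics/c3.png",a[:,:,::-1])
E
```

```text
[0.49096911 0.20035045 0.0723826 ] 0.049971436330809214 -174.69258778225645 [ 1.3e-03  6.0e-04 -1.0e+00] [ 0.00099737 -0.0002593 ]
[[-9.957e-01 -9.250e-02  1.300e-03]
 [-9.250e-02  9.957e-01  6.000e-04]
 [-1.300e-03  4.000e-04 -1.000e+00]]
plunger side now vs before
[158.21428571 200.9047619 ]
[160.33333333 196.        ]
```

View pics/c3.png

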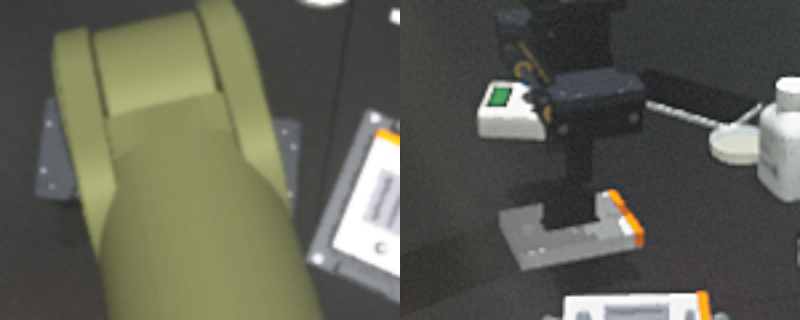

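The gripper hangs over the rib. In the right panel the rib is at (568,205) and the fingers at (580,160). The arm hides the plate from the top camera. I'll descend and grip.

>>> jog_arm(
  targets=[
    {"translation": [0.001, 0, 0.02], "spin": 0, "fingers": 0.05},
    {"translation": [0.001, 0, 0.035], "spin": 0, "fingers": 0.05},
    {"translation": [0.001, 0, 0.045], "spin": 0, "fingers": 0.05},
    {"translation": [0.001, 0, 0.051], "spin": 0, "fingers": 0.05},
    {"translation": [0.001, 0, 0.051], "spin": 0, "fingers": 0.03},
    {"translation": [0.001, 0, 0.051], "spin": 0, "fingers": 0.0},
    {"translation": [0.001, 0, 0.051], "spin": 0, "fingers": 0.0},
    {"translation": [0.001, 0, 0.051], "spin": 0, "fingers": 0.0},
    {"translation": [0.001, 0, 0.051], "spin": 0, "fingers": 0.0},
    {"translation": [0.001, 0, 0.051], "spin": 0, "fingers": 0.0},
  ],
  grip_force=45,
)

```text
time: 5.1
position: [0.4896, 0.1998, 0.0209]
orientation: [0.0, -0.046, 0.999, 0.0]
force: [0.8, -0.3, 1.2]
finger_gap: 0.157
grip_force: 45.0
```

>>> jog_arm(
  targets=[
    {"translation": [0, 0, -0.015], "spin": 0, "fingers": 0},
    {"translation": [0, 0, -0.04], "spin": 0, "fingers": 0},
    {"translation": [0, 0, -0.07], "spin": 0, "fingers": 0},
    {"translation": [0.001, -0.03, -0.085], "spin": 0.05, "fingers": 0},
    {"translation": [0.002, -0.07, -0.085], "spin": 0.13, "fingers": 0},
    {"translation": [0.004, -0.11, -0.085], "spin": 0.21, "fingers": 0},
    {"translation": [0.006, -0.15, -0.085], "spin": 0.29, "fingers": 0},
    {"translation": [0.007, -0.18, -0.085], "spin": 0.328, "fingers": 0},
    {"translation": [0.007, -0.196, -0.085], "spin": 0.328, "fingers": 0},
    {"translation": [0.007, -0.196, -0.085], "spin": 0.328, "fingers": 0},
  ],
)

```text
time: 6.1
position: [0.5001, 0.0008, 0.1053]
orientation: [-0.0, 0.12, 0.993, -0.001]
force: [-0.0, 0.4, -1.7]
finger_gap: 0.154
grip_force: 45.0
```

```bash
python3 - <<'E'
from h import *
im,dp=snap("top","top3"); s,_=snap("side","side3"); o=telemetry.get_obs(); A=R.from_quat(o["orientation"][[1,2,3,0]]).as_matrix();print(o["position"],o["finger_gap"]*.087,o["force"],np.degrees(np.arctan2(A[1,0],A[0,0])),A[:,2].round(4))
h=cv2.cvtColor(s,cv2.COLOR_RGB2HSV)[150:172,185:215]; m=(h[...,0]>95)&(h[...,0]<130)&(h[...,1]>120)&(h[...,2]>80); print("plunger",np.argwhere(m).mean(0)+[150,185],m.sum())
a=cv2.resize(s[190:290,180:305],(800,600),interpolation=cv2.INTER_CUBIC)
cv2.imwrite("pics/c4.png",a[:,:,::-1])
E
```

```text
[0.50011115 0.0046     0.10529345] 0.013520525143287882 [-0.28295645  1.25059295 -1.52657964] 166.47940669209794 [-6.e-04  7.e-04 -1.e+00]
plunger [158.21428571 201.04761905] 84
```

View pics/c4.png

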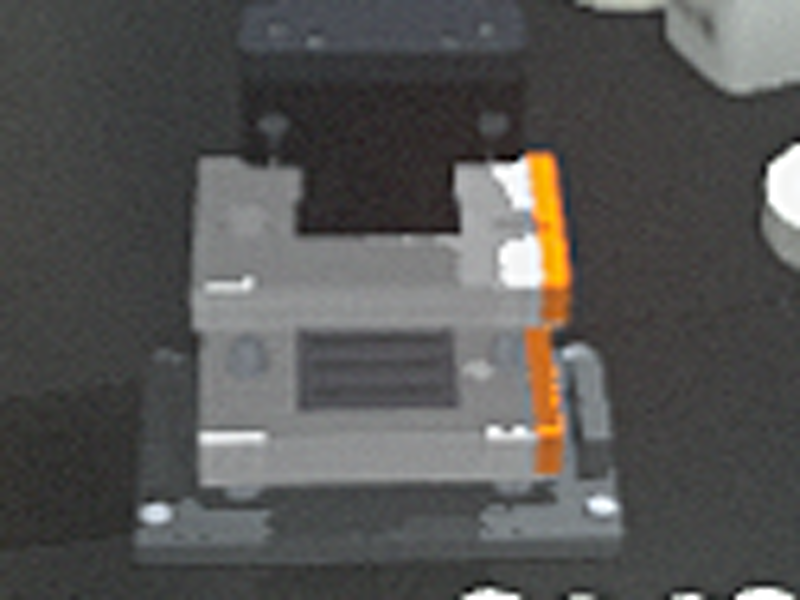

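The plate is held level above the bed, with the orange ends on the same side, and the plunger is back at its rest position. I'll take a contrast-stretched close-up to align the holes with the dowels.

```bash
python3 - <<'E'
from h import *
s=np.mean([imaging.snapshot("side")[0].astype(float) for _ in range(8)],0); np.save("pics/avg3.npy",s)
c=s[210:270,205:275]; g=np.clip((c-50)*1.7,0,255).astype(np.uint8)
a=cv2.resize(g,(700,600),interpolation=cv2.INTER_CUBIC); cv2.imwrite("pics/c5.png",a[:,:,::-1])
E
```

```text
(no output)
```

View pics/c5.png

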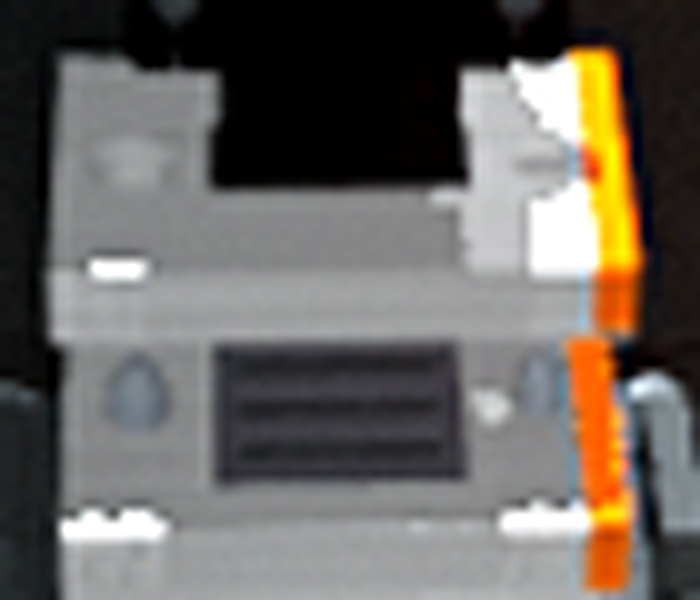

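Crop c5 (10x, origin 205,210) gives these positions:
- Plate front-top corners: (48,278) and (640,272)
- Plate holes: (132,160) and (545,163)
- Bed front-top corners: (60,525) and (632,515)
- Dowel tips: about (138,353) and (543,350)

```bash
python3 - <<'E'
from h import *
o=telemetry.get_obs(); A=R.from_quat(o["orientation"][[1,2,3,0]]).as_matrix(); print(o["position"],o["time"])
zp=o["position"][2]-.0209; print("underside",zp)
f=lambda L,z:onplane("side",[(x/10+204.55,y/10+209.55) for x,y in L],z)[:,:2]
def rep(n,L,z):
    P=f(L,z); d=P[1]-P[0]; print(n,P.round(4).tolist(),"mid",P.mean(0).round(4),"yaw",np.degrees(np.arctan2(d[1],d[0])).round(2),"len",np.linalg.norm(d).round(4)); return P.mean(0)
a=rep("plate ft",[(48,276),(640,270)],zp+.016)
a2=rep("plate fb",[(48,338),(636,330)],zp)
b=rep("bed ft",[(60,525),(632,515)],.042)
h=rep("holes",[(132,160),(545,163)],zp+.016)
t=rep("dowel tips",[(138,354),(543,352)],.055)
ft=rep("dowel feet front",[(138,428),(542,413)],.042)
d=rep("plate back",[(60,55),(612,48)],zp+.016)
for q,r in((a,b),(a2,b),(h,t)): print("shift world",(r-q).round(4),"tool",(A[:2,:2].T@(r-q)).round(4))
for k,P in(("up pred",(.5005,.0040,.055)),): print(proj("side",P))
# top-view bed tips & plate from top? project known dowel positions into side
for c in((.5012,.0040),(.500,.0047)):
  for sgn in(1,-1):
    y=np.radians(-13.5); p=np.array(c)+sgn*.04*np.array([np.cos(y),np.sin(y)]); q=proj("side",[*p,.055])[0]; print(c,sgn,((q-[204.55,209.55])*10).round(0))
E
```

```text
[0.50042482 0.00456246 0.10554216] 6.6
underside 0.08464215944759326
plate ft [[0.4371, -0.0225], [0.5445, -0.048]] mid [ 0.4908 -0.0353] yaw -13.39 len 0.1104
plate fb [[0.4372, -0.0197], [0.5453, -0.0449]] mid [ 0.4913 -0.0323] yaw -13.12 len 0.111
bed ft [[0.438, -0.0218], [0.5456, -0.0466]] mid [ 0.4918 -0.0342] yaw -12.97 len 0.1105
holes [[0.4606, 0.0122], [0.5378, -0.0086]] mid [0.4992 0.0018] yaw -15.07 len 0.0799
dowel tips [[0.4609, 0.0117], [0.5389, -0.0077]] mid [0.4999 0.002 ] yaw -13.99 len 0.0804
dowel feet front [[0.4592, 0.005], [0.5383, -0.0103]] mid [ 0.4988 -0.0027] yaw -10.96 len 0.0806
plate back [[0.4549, 0.0532], [0.5631, 0.0286]] mid [0.509  0.0409] yaw -12.83 len 0.111
shift world [0.001 0.001] tool [-0.0007  0.0013]
shift world [ 0.0005 -0.0019] tool [-0.001  -0.0017]
shift world [0.0007 0.0002] tool [-0.0007  0.0004]
[[238.66114095 244.25447822]]
(0.5012, 0.004) 1 [545. 344.]
(0.5012, 0.004) -1 [143. 348.]
(0.5, 0.0047) 1 [538. 343.]
(0.5, 0.0047) -1 [136. 347.]
```

The plate is aligned to within about 1 mm and 0.5°. I'll lower it in steps.

>>> jog_arm(
  targets=[
    {"translation": [-0.001, 0, 0.01], "spin": 0, "fingers": 0},
    {"translation": [-0.001, 0, 0.02], "spin": 0, "fingers": 0},
    {"translation": [-0.001, 0, 0.026], "spin": 0, "fingers": 0},
    {"translation": [-0.001, 0, 0.03], "spin": 0, "fingers": 0},
    {"translation": [-0.001, 0, 0.034], "spin": 0, "fingers": 0},
    {"translation": [-0.001, 0, 0.034], "spin": 0, "fingers": 0},
    {"translation": [-0.001, 0, 0.034], "spin": 0, "fingers": 0},
  ],
)

```text
time: 7.3
position: [0.5013, 0.0036, 0.0715]
orientation: [-0.0, 0.118, 0.993, -0.0]
force: [-1.4, 0.1, -2.5]
finger_gap: 0.157
grip_force: 45.0
```

>>> jog_arm(
  targets=[
    {"translation": [0, 0, 0.002], "spin": 0, "fingers": 0},
    {"translation": [0, 0, 0.004], "spin": 0, "fingers": 0},
    {"translation": [0, 0, 0.005], "spin": 0, "fingers": 0},
    {"translation": [0, 0, 0.005], "spin": 0, "fingers": 0},
    {"translation": [0, 0, 0.005], "spin": 0, "fingers": 0},
  ],
)

```text
time: 7.8
position: [0.5007, 0.0033, 0.0662]
orientation: [-0.001, 0.118, 0.993, -0.0]
force: [-3.5, -2.9, -2.2]
finger_gap: 0.157
grip_force: 45.0
```

>>> jog_arm(
  targets=[
    {"translation": [0.0004, -0.0006, 0.001], "spin": 0, "fingers": 0},
    {"translation": [0.0004, -0.0006, 0.002], "spin": 0, "fingers": 0},
    {"translation": [0.0004, -0.0006, 0.003], "spin": 0, "fingers": 0},
    {"translation": [0.0004, -0.0006, 0.004], "spin": 0, "fingers": 0},
    {"translation": [0.0004, -0.0006, 0.004], "spin": 0, "fingers": 0},
    {"translation": [0.0004, -0.0006, 0.004], "spin": 0, "fingers": 0},
  ],
)

```text
time: 8.4
position: [0.5007, 0.0031, 0.0629]
orientation: [-0.0, 0.118, 0.993, 0.0]
force: [-5.4, -1.6, 4.4]
finger_gap: 0.156
grip_force: 45.0
```

```bash
python3 - <<'E'
from h import *
s=np.mean([imaging.snapshot("side")[0].astype(float) for _ in range(4)],0); o=telemetry.get_obs(); print(o["position"],o["force"],o["wrist_torque"])
np.save("pics/avg4.npy",s)
c=s[210:290,190:290]; g=np.clip((c-50)*1.7,0,255).astype(np.uint8)
a=cv2.resize(g,(750,600),interpolation=cv2.INTER_CUBIC); cv2.imwrite("pics/c6.png",a[:,:,::-1])
E
```

```text
[0.50068602 0.00312152 0.06288365] [-5.17552219 -2.58485192  4.21979235] [-0.56664529  1.26829962  0.16231686]
```

View pics/c6.png

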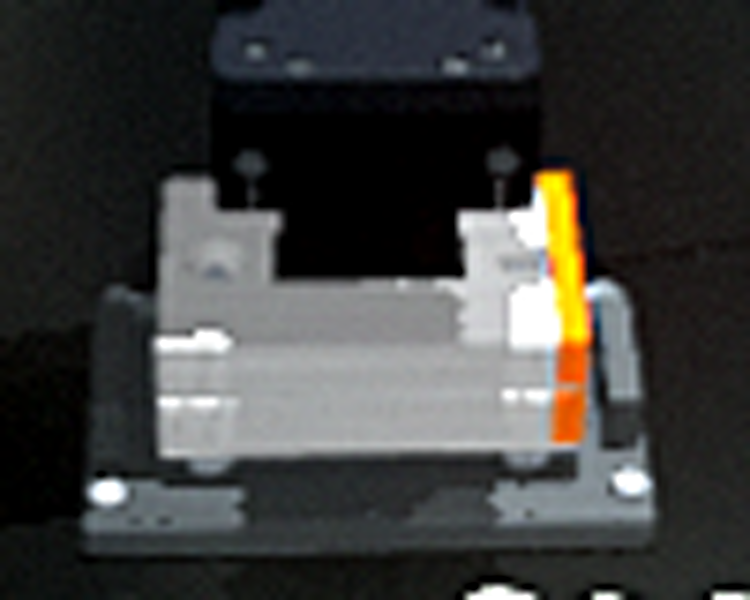

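The plate sits flush on the bed: the plate and bed edges meet at row 400, and the orange ends line up at (570,380). Now I'll relieve the side load and press.

>>> jog_arm(
  targets=[
    {"translation": [0.001, -0.0004, 0.001], "spin": 0, "fingers": 0},
    {"translation": [0.001, -0.0004, 0.002], "spin": 0, "fingers": 0},
    {"translation": [0.001, -0.0004, 0.003], "spin": 0, "fingers": 0},
    {"translation": [0.001, -0.0004, 0.004], "spin": 0, "fingers": 0},
    {"translation": [0.001, -0.0004, 0.005], "spin": 0, "fingers": 0},
    {"translation": [0.001, -0.0004, 0.005], "spin": 0, "fingers": 0},
    {"translation": [0.001, -0.0004, 0.005], "spin": 0, "fingers": 0},
    {"translation": [0.001, -0.0004, 0.005], "spin": 0, "fingers": 0},
  ],
  grip_force=55,
)

```text
time: 9.4
position: [0.5006, 0.0031, 0.0589]
orientation: [0.001, 0.118, 0.993, 0.0]
force: [-6.3, -3.0, 9.9]
finger_gap: 0.158
grip_force: 55.0
```

>>> jog_arm(
  targets=[
    {"translation": [0.0005, 0, 0.0006], "spin": 0, "fingers": 0},
    {"translation": [0.0005, 0, 0.001], "spin": 0, "fingers": 0},
    {"translation": [0.0005, 0, 0.001], "spin": 0, "fingers": 0},
    {"translation": [0.0005, 0, 0.001], "spin": 0, "fingers": 0},
    {"translation": [0.0005, 0, 0.001], "spin": 0, "fingers": 0},
  ],
)

```text
time: 9.9
position: [0.5006, 0.0031, 0.0583]
orientation: [0.001, 0.118, 0.993, 0.0]
force: [-5.4, -2.8, 10.6]
finger_gap: 0.157
grip_force: 55.0
```

```bash
python3 - <<'E'
from h import *
f=[];zs=[];I=[]
for _ in range(8):
    I.append(imaging.snapshot("side")[0].astype(float)); o=telemetry.get_obs(); f.append(o["force"]); zs.append(o["position"])
s=np.mean(I,0); print(np.mean(zs,0),np.mean(f,0))
r=np.load("pics/avg3.npy"); a4=np.load("pics/avg4.npy")
# bed vertical shift: phase-correlate bed front face lower edge region vs unpressed images
for ref,n in((r,"rest"),(a4,"seated")):
    for b in((214,266,264,278),(250,264,268,274)):
        g=lambda im:cv2.cvtColor(im.astype(np.float32),cv2.COLOR_RGB2GRAY)[b[1]:b[3],b[0]:b[2]]
        # 1D subpixel shift of dark/bright bottom edge per column
        def edge(x):
            p=x.mean(1); t=(p.max()+p.min())/2; i=np.where((p[:-1]>t)&(p[1:]<=t))[0][-1]; return i+(p[i]-t)/(p[i]-p[i+1])
        print(n,b,edge(g(s))-edge(g(ref)))
print("px/mm",(proj("side",[.49,-.034,.022])-proj("side",[.49,-.034,.017]))/5)
c=s[210:290,190:290]; a=cv2.resize(np.clip((c-50)*1.7,0,255).astype(np.uint8),(750,600),interpolation=cv2.INTER_CUBIC); cv2.imwrite("pics/c7.png",a[:,:,::-1])
E
```

```text
[0.50061503 0.00314146 0.05826207] [-5.3105881  -2.25008549 10.62614725]
rest (214, 266, 264, 278) 1.7170472592115402
rest (250, 264, 268, 274) 1.7310609221458435
seated (214, 266, 264, 278) 1.6641914546489716
seated (250, 264, 268, 274) 1.7293038964271545
px/mm [[ 0.00223904 -0.40297917]]
```

View pics/c7.png

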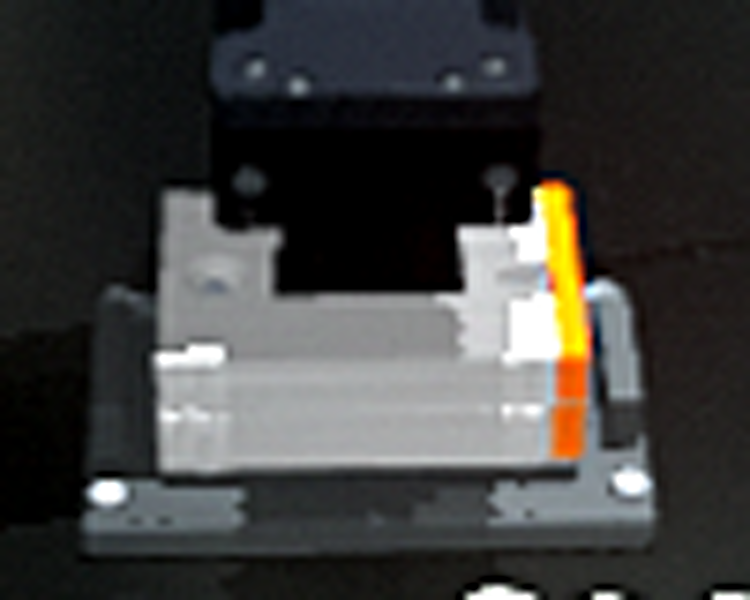

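The assembly is still flush and has sunk about 4.5 mm. I'll add a touch more.

>>> jog_arm(
  targets=[
    {"translation": [0, 0, 0.0006], "spin": 0, "fingers": 0},
    {"translation": [0, 0, 0.0006], "spin": 0, "fingers": 0},
    {"translation": [0, 0, 0.0006], "spin": 0, "fingers": 0},
    {"translation": [0, 0, 0.0006], "spin": 0, "fingers": 0},
    {"translation": [0, 0, 0.0006], "spin": 0, "fingers": 0},
    {"translation": [0, 0, 0.0006], "spin": 0, "fingers": 0},
  ],
)

```text
time: 10.9
position: [0.5006, 0.0032, 0.0578]
orientation: [0.001, 0.118, 0.993, 0.0]
force: [-6.4, -2.0, 11.4]
finger_gap: 0.156
grip_force: 55.0
```

```bash
python3 - <<'E'
from h import *
o=telemetry.get_obs(); print(o["position"],o["force"],o["time"]); print(manip.hand_in())
E
```

```text
[0.50062931 0.00315238 0.05776327] [-6.41280435 -2.04431567 11.40125737] 10.9
the job is handed in; nothing more can be done
None
```

I handed the job in at 10.9 s: the timer plunger went to its stop and sprang back, and the upper half sits flush on the dowels, orange ends together, held pressed about 5 mm down (4.3–5.2 mm by camera, arm height and force).

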